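# Set up the tape bin in the theatre supply room

## Robot

A 6-joint arm with a two-finger parallel gripper is mounted at the origin on the work surface. World frame = base frame: x ahead of the robot, y to its left, z up, the work surface at z = 0. Lengths are in m, angles in rad, forces in N, time in s.
With the tool pointing down it reaches from about 0.325 to 0.85 m from the base axis. Payload 15.5 kg.
Tool frame: the origin (TCP) lies on the mounting face of the last link; the fingertips stand 191 mm ahead of it and the grasp point (between the pads) lies 172 mm ahead of it (manip.finger_overhang is the distance from the TCP to the fingertips, in m); z points along the fingers, y is the line along which they close (so a half turn about z gives the same grasp; the last joint's range is limited). The gripper opens to 91 mm and grips with 3 to 60 N. Pads are 32 mm wide; open, the fingers measure 118 mm over their backs; the gripper's body (76 mm by 178 mm) begins 60 mm behind the grasp point.
Start: joints at [1.077, 0.494, 1.345, -0, 1.302, -0.096], TCP at [0.242, 0.576, 0.405] pointing down, gripper open.
Joint ranges: [-2.91, 2.91], [-0.82, 2.16], [0.22, 2.67], [-1.22, 4.37], [0.12, 2.79], [-3.08, 3.08]. Speed limits (rad/s): [1.89, 1.89, 2.57, 3.01, 3.01, 3.01].

## Interface

Orientations are given as a unit quaternion [x, y, z, w].
In Python, from plant import manip gives the robot as it stands.
- The arm moves only by the shell command python3 -m handwheel 'ROWS' [OPENING] [FORCE]. ROWS is JSON, a list of rows, each an object with "travel": the shift along the tool's x, y, z scaled (see below), a list of three; "roll": the turn about the tool's z scaled (see below). In form: [{"travel": [dx, dy, dz], "roll": roll}, ...]. A call has 1 to 5 rows; each row shifts and turns the commanded pose from where the row before left it, along the tool's axes as they then stand; what a row does not reach is not made up. The controller multiplies each number of a shift by 50 mm and each number of a turn by 0.08 rad. A row lasts 1/10 s, in which the tool goes at most 50 mm and 8.59 degrees, less where a joint would pass 70% of its speed; a pose out of reach is approached as far as the arm can. A call with a number of a shift or a turn outside -1 to 1 is refused whole. A call with a gripper value outside its range is refused whole. OPENING is the opening, from -1 (shut) to 1 (fully open), set as the call begins (- or left out, the last holds). The fingers move at their own pace and stop on an object; FORCE is the grip in N (left out, the last holds). Time passes only in rows, so rows that do not move let the fingers close. It gives the time, the measured TCP pose, the force, the opening and the grip force at its end, in the units of the state.
- manip.sense(): the state, without advancing time (a new reading comes with each control period).
- manip.read_camera(name): name is "scene" or "side" or "wrist"; returns (picture, depth): 384x512x3 uint8, red, green, blue; 384x512 float32, m along the optical axis (not along the pixel's ray), 0 where there is no reading.
- manip.camera_info(name): a dict with "vfov" (degrees; the focal length in pixels is half the picture's height over the tangent of half this angle, whatever the lens; pixels are square), "cx", "cy" (the principal point, pixels), "R" (3x3) and "t" (3): a world point X has camera coordinates R X + t; the wrist camera has in their place "tool_from_camera" (4x4, takes a point from camera to tool coordinates, whose origin is the TCP and whose axes are the flange's). Camera axes: x right, y down, z forward; pixel columns grow to the right and rows downward; lengths in m; the calibration is good to about 2 mm. A picture is of the moment at which its call begins: read the wrist's pose just before it. camera_info takes no time and is no camera call.
- manip.close_job(): hands the job in; it is judged then, once.
The state is a dict: "clock": time; "joints": joint angles; "joint_velocities": joint speeds; "tau": joint torques, N m; "tcp_pos": TCP position; "tool_rot": TCP orientation; "wrist_force": force on the tool from outside, world axes, zero at the start; "ft_torque": the same for the moment, N m; "finger_gap": finger opening in m; "finger_force": force on a finger pad.
Only numpy, scipy, OpenCV 4.12 (cv2) and the standard library are available. Lean on these libraries where they do the work, as an engineer would, in place of code of your own. Each camera call takes 0.05 s, during which the arm holds its last target. There are 200 camera calls.

## Task

Set up the empty cream bin for tape. Slide the white tape roll with the blue core up off its spindle and lay it flat on the floor of the bin, setting it down rather than dropping it. Move the blue sprung label clip from the rail to the middle of the bin's low front wall, pushed fully down over the rim and gripping the wall, label level and on the outside; leave everything else where it is.

Things in the scene. Friction and masses are not known exactly. Their poses are not given: they have to be found in the camera images.
- bin: Cream plastic picking bin, held firm to the table. 158 deep (its x) by 170 wide (its y); all walls and the floor 4 thick. The front wall, on the +x side (away from the robot give or take 0.3 rad of yaw), is low: 70 tall; the back wall is 95, and the sides slope from 95 down to 70 over the front 55. Origin: centre of the underside, z up. Inside: 150 by 162.
- bin_rim (a point): Middle of the top edge of the bin's low front wall, at mid thickness, 70 above the table, 77 in +x from the bin's origin. Axes as the bin's: +x points outward through the front, y along the rim.
- rail: Fixed aluminium rail for spare label clips: base plate 85 by 200 by 6 with an upright strip 4 thick, 200 long (its y), top edge 80 above the table. Origin: centre of the underside, under the strip; x across the strip. Its yaw is within 0.3 rad. The two clips sit on its edge 50 to either side of the middle, blue or yellow on either side, labels towards +x.
- clip_blue: Blue sprung label clip, 100 tall, 80 wide, 80 g, worked like a clothes peg: finger tabs up, jaws down. Origin: on the hinge, a steel barrel 10 across lying along its y; z up, label side +x. At the start it sits home on the rail, hinge 5 above the edge. The front jaw is the flat label plate, 80 wide, from 14 to 58 below the hinge; the rear jaw ends in a rubber bar 40 wide, 34 below the hinge.
- clip_blue_tabs (a point): Where to squeeze the blue clip: between its two finger tabs, 27 above the hinge. Tabs 40 wide (y), 3 thick, ending 42 above the hinge; at rest they lean 0.28 rad out to +x and -x, 33 apart over their tops. Squeezed together across x (5 N at first, about 12 N at the end; 25 N is ample) they end upright and parallel, about 11 over their outsides, and the clip is rigid in the grip.
- clip_blue_throat (a point): Underside of the blue clip's hinge barrel, 5 below the hinge: it rests on the wall's edge when the clip is fully home. Squeezed fully, plate and rear jaw each lean out 0.28 rad: a mouth over 20 wide at the tips, with 3 or more to spare each side of a 4 mm wall. Let go, it snaps shut with about 6 N.
- clip_blue_label (a point): Middle of the blue clip's label face, 36 below and 6 in front (+x) of the hinge.
- clip_blue_jaw (a joint): Opening of the blue clip's jaws, rad: -0.12 shut on nothing, 0 gripping a 4 mm wall, 0.56 fully squeezed open (the stop).
- clip_yellow: Yellow label clip, the same as the blue one, on the same rail. To be left there. Origin on its hinge.
- stand: Fixed grey tape stand: base 100 by 200 by 15 with two upright steel spindles 25 in diameter at y = -52 and +52, their tops 95 above the table. Origin: centre of the underside. Yaw within 0.3 rad.
- roll_white: Roll of white tape on a blue core, upright on one spindle: 64 outer diameter, 32 bore, 50 tall, 50 to 100 g. Origin: centre of its underside, which starts 17 above the table; its top is 67 above the table and the spindle stands 28 out of it, so its underside must rise above 95 to come clear.
- roll_white_center (a point): Middle of the white roll, 25 above its underside.
- roll_tan: Roll of tan tape on a white core, the same size, on the other spindle. To be left there.
- dish: Loose shallow steel dish, 95 by 170 by 34, beyond the work. To be left.
- sanitizer: Loose bottle of hand sanitizer, 60 in diameter, 135 tall, beyond the work, left of the middle. To be left.
Mind the look-alikes: they are no part of the job. Leave any pink look-alike of the clip_blue alone.

How it is judged:
By the outcome, as a careful person would: the job done as asked, in the order asked, and still so for the second after the job is handed in, with the robot touching nothing.
It also fails if it takes over 64 s, if anything falls off the work surface, if the arm or the gripper's body presses on something with over 40 N, if the wrist force passes 120 N, or if a joint passes its speed limit or range.

## Working session

There is one attempt and no reset: what is moved stays moved. The work goes in short steps, Python scripts to look and compute and a shell command to move; the robot and the scene stay as the last step left them, time stands still between calls to the robot, and variables do not carry over. Pictures are saved under pics/ and viewed, at most 10 in all, crops included, and the job is handed in when it is done.

```bash
ls; mkdir -p pics
cat > h.py <<'E'
import numpy as np, cv2
from plant import manip
from scipy.spatial.transform import Rotation as Ro
def cam(n):
    s=manip.sense(); i=manip.camera_info(n); p,d=manip.read_camera(n)
    f=192/np.tan(np.radians(i['vfov'])/2)
    if n=='wrist':
        T=np.eye(4);T[:3,:3]=Ro.from_quat(s['tool_rot']).as_matrix();T[:3,3]=s['tcp_pos']
        M=T@np.array(i['tool_from_camera'])
    else:
        R=np.array(i['R']);M=np.eye(4);M[:3,:3]=R.T;M[:3,3]=-R.T@np.array(i['t'])
    return p,d,f,i['cx'],i['cy'],M
def save(n,fn):
    c=cam(n);cv2.imwrite('pics/'+fn+'.png',c[0][:,:,::-1]);np.savez('pics/'+fn+'.npz',p=c[0],d=c[1],k=np.array(c[2:5]),M=c[5]);return c
def load(fn):
    z=np.load('pics/'+fn+'.npz');return (z['p'],z['d'],*z['k'],z['M'])
def cloud(c):
    p,d,f,cx,cy,M=c;v,u=np.mgrid[:384,:512]
    X=np.stack([(u-cx)/f*d,(v-cy)/f*d,d],-1)@M[:3,:3].T+M[:3,3];X[d<=0]=np.nan;return X
def ray(c,u,v):
    p,d,f,cx,cy,M=c;r=M[:3,:3]@np.array([(u-cx)/f,(v-cy)/f,1]);return M[:3,3],r
def tri(obs):
    A=np.zeros((3,3));b=np.zeros(3)
    for c,u,v in obs:
        o,r=ray(c,u,v);r=r/np.linalg.norm(r);P=np.eye(3)-np.outer(r,r);A+=P;b+=P@o
    return np.linalg.solve(A,b)
def proj(c,X):
    p,d,f,cx,cy,M=c;q=M[:3,:3].T@(np.array(X)-M[:3,3]);return q[:2]/q[2]*f+[cx,cy]
E
python3 - <<'E'
from h import *
a=save('scene','s0');b=save('side','d0');save('wrist','w0')
cv2.imwrite('pics/both.png',cv2.resize(np.hstack([a[0],b[0]])[:,:,::-1],(800,300)))
for c in(a,b):print(c[2:5],c[5].round(3))
print(manip.sense())
E
```

```text
pics
(np.float64(408.70776248522867), 262.0075651678193, 185.17057093331798) [[-0.848  0.412 -0.333  0.932]
 [ 0.529  0.68  -0.507  0.558]
 [ 0.018 -0.606 -0.795  0.971]
 [ 0.     0.     0.     1.   ]]
(np.float64(468.746231102031), 249.33127273604717, 191.0771551454574) [[ 0.89  -0.242  0.387  0.064]
 [-0.457 -0.444  0.771 -0.984]
 [-0.015 -0.863 -0.506  0.732]
 [ 0.     0.     0.     1.   ]]
{'clock': 0.15, 'joints': array([ 1.07749008e+00,  4.94072670e-01,  1.34594851e+00, -2.56864888e-05,
        1.30249039e+00, -9.55028256e-02]), 'joint_velocities': array([-0.0022223 , -0.00102278, -0.00097385,  0.00158347, -0.00242555,
       -0.00078371]), 'tau': array([ 2.15473236e-03, -8.79206872e+01, -3.82062936e+01,  7.09024072e-02,
        5.00174914e-02,  1.83377136e-05]), 'tcp_pos': array([0.24207842, 0.57611098, 0.40426877]), 'tool_rot': array([ 1.97589449e-01,  9.80284754e-01, -4.43283312e-04, -1.21471686e-04]), 'wrist_force': array([ 1.58845249,  0.37533161, -0.47135467]), 'ft_torque': array([ 0.04746224,  0.02661682, -0.00131794]), 'finger_force': 0.0, 'finger_gap': 0.09145326976197729}
```

View pics/s0.png

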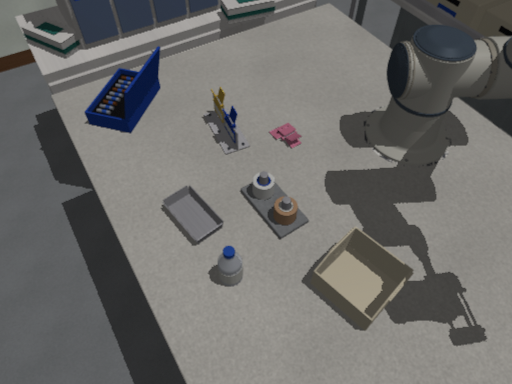

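View pics/d0.png

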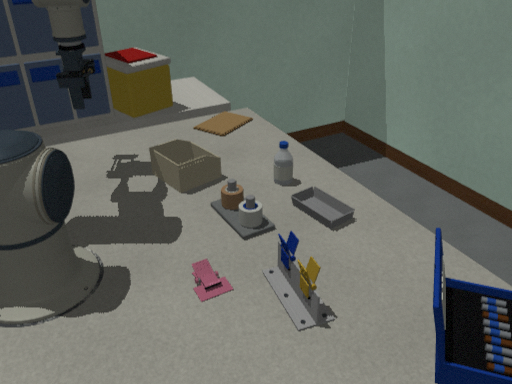

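The scene view shows the bin (362,275), the stand with a white roll (263,184) and a tan roll (286,210), and the rail with a blue clip (232,116) and a yellow one (220,100). A pink look-alike lies on the table (287,134). The side view shows the white roll at (250,213), tan at (232,195), blue clip at (288,250), yellow at (309,278) and pink at (210,280). I'll enlarge crops to confirm and get point clouds.

Run:
```python
from h import *
a=load('s0');b=load('d0')
A=cv2.resize(a[0][80:240,190:320],None,fx=3,fy=3,interpolation=cv2.INTER_CUBIC)
B=cv2.resize(b[0][170:330,200:330],None,fx=3,fy=3,interpolation=cv2.INTER_CUBIC)
cv2.imwrite('pics/crop1.png',np.hstack([A,B])[:,:,::-1])
for n,c in(('s',a),('d',b)):
    X=cloud(c); hsv=cv2.cvtColor(c[0],cv2.COLOR_RGB2HSV)
    for k,(u0,v0,u1,v1) in {'s':dict(clips=(205,80,250,155),stand=(240,165,310,235),bin=(312,230,415,325)),'d':dict(clips=(255,225,335,335),stand=(205,175,275,237),bin=(145,135,225,195))}[n].items():
        Y=X[v0:v1,u0:u1];H=hsv[v0:v1,u0:u1]
        if k=='clips':
            for nm,lo,hi in(('blue',105,130),('yel',15,35)):
                m=(H[...,0]>=lo)&(H[...,0]<=hi)&(H[...,1]>120)&(H[...,2]>50)&(Y[...,2]>.02)
                print(n,nm,m.sum(),np.nanmedian(Y[m],0).round(3),np.nanpercentile(Y[m],[2,98],axis=0).round(3).tolist())
        m=(Y[...,2]>.004)&(Y[...,2]<.14)
        P=Y[m]
        for lo,hi in((.004,.012),(.013,.02),(.063,.07),(.077,.083),(.091,.098)):
            q=P[(P[:,2]>lo)&(P[:,2]<hi)]
            if len(q)>8: 
                r=cv2.minAreaRect((q[:,:2]*1000).astype(np.float32));print(n,k,lo,hi,len(q),np.round(q.mean(0),3),np.round(r[0]),np.round(r[1]),round(r[2],1))
```

```text
s blue 147 [ 0.509 -0.269  0.092] [[0.497, -0.314, 0.06], [0.527, -0.237, 0.125]]
s yel 122 [ 0.498 -0.365  0.093] [[0.486, -0.406, 0.064], [0.517, -0.333, 0.125]]
s clips 0.004 0.012 431 [ 0.514 -0.304  0.006] [ 492. -362.] [299. 117.] 71.5
s clips 0.063 0.07 51 [ 0.511 -0.305  0.067] [ 509. -314.] [194.  13.] 85.0
s clips 0.077 0.083 40 [ 0.511 -0.303  0.08 ] [ 506. -315.] [183.  16.] 82.7
s clips 0.091 0.098 40 [ 0.503 -0.319  0.094] [ 506. -318.] [151.  16.] 84.4
s stand 0.004 0.012 283 [0.553 0.039 0.01 ] [534.  14.] [128. 217.] 6.4
s stand 0.013 0.02 633 [0.55  0.037 0.015] [539.  22.] [ 99. 198.] 3.2
s stand 0.063 0.07 441 [0.541 0.028 0.066] [538.  21.] [ 62. 167.] 2.1
s stand 0.077 0.083 25 [0.542 0.022 0.08 ] [538.  24.] [ 22. 121.] 4.1
s stand 0.091 0.098 95 [0.538 0.027 0.093] [538.  21.] [ 22. 128.] 3.7
s bin 0.004 0.012 1031 [0.477 0.329 0.006] [464. 315.] [263. 240.] 47.8
s bin 0.013 0.02 181 [0.484 0.318 0.017] [491. 332.] [157. 169.] 13.4
s bin 0.063 0.07 301 [0.506 0.328 0.067] [491. 331.] [158. 169.] 13.4
s bin 0.077 0.083 141 [0.451 0.322 0.08 ] [486. 330.] [147. 
[... 652 characters left out ...]
012 268 [0.524 0.012 0.009] [555.  79.] [344. 220.] 60.2
d stand 0.013 0.02 449 [ 0.525 -0.007  0.015] [550.  70.] [328. 219.] 60.2
d stand 0.063 0.07 329 [0.534 0.003 0.066] [537.  12.] [ 63. 164.] 3.0
d stand 0.077 0.083 35 [ 0.534 -0.002  0.08 ] [536.   6.] [ 21. 120.] 4.0
d stand 0.091 0.098 66 [0.537 0.005 0.093] [536.  13.] [ 21. 131.] 2.9
d bin 0.004 0.012 192 [0.484 0.298 0.008] [585. 374.] [411. 204.] 27.4
d bin 0.013 0.02 170 [0.482 0.301 0.016] [490. 324.] [162. 179.] 13.0
d bin 0.063 0.07 283 [0.498 0.296 0.066] [510. 238.] [163. 356.] 13.3
d bin 0.077 0.083 153 [0.464 0.312 0.08 ] [479. 319.] [140. 182.] 13.8
d bin 0.091 0.098 120 [0.444 0.307 0.093] [463. 318.] [108. 176.] 12.7
```

View pics/crop1.png

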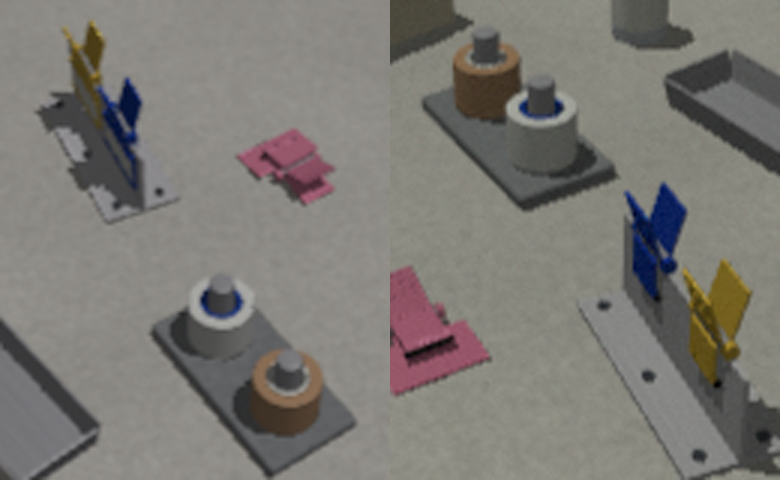

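The crops confirm it. The white roll with the blue core sits at the stand's -y end (tan has the white core). The upright blue clip is at the rail's +y end, and the pink look-alike lies loose. Next I plan a wrist view above the stand.

```bash
cat >> h.py <<'E'
def yawy(s):
    y=Ro.from_quat(s['tool_rot']).as_matrix()[:,1];return np.arctan2(y[1],y[0])
def plan(pos,yaw,step=.045):
    "rows to take TCP to pos with tool y at angle yaw (mod pi)"
    s=manip.sense();p=np.array(s['tcp_pos']);a=yawy(s);D=np.array(pos)-p
    da=(yaw-a+np.pi/2)%np.pi-np.pi/2
    n=int(max(1,np.ceil(np.linalg.norm(D)/step),np.ceil(abs(da)/.08)))
    print('from',p.round(4),'yawdeg',np.degrees(a).round(2),'D',D.round(4),'da',da.round(3),'n',n)
    for i in range(n):
        t=a+da*i/n;ty=np.array([np.cos(t),np.sin(t),0]);tz=np.array([0,0,-1.]);tx=np.cross(ty,tz)
        d=D/n/.05;r=[d@tx,d@ty,d@tz]
        print('{"travel":[%.2f,%.2f,%.2f],"roll":%.2f}'%(*r,-da/n/.08),end=',' if i%5<4 else '\n')
    print()
E
python3 - <<'E'
from h import *
print(np.array(manip.camera_info('wrist')['tool_from_camera']).round(3),manip.camera_info('wrist')['vfov'])
plan([.50,-.03,.40],np.radians(3))
E
```

```text
[[ 0.002 -0.961 -0.276  0.077]
 [ 1.     0.002 -0.     0.001]
 [ 0.001 -0.276  0.961  0.02 ]
 [ 0.     0.     0.     1.   ]] 59.07333981964441
from [0.2421 0.5761 0.4043] yawdeg 67.21 D [ 0.2579 -0.6061 -0.0043] da -1.121 n 15
{"travel":[-0.63,-0.61,0.01],"roll":0.93},{"travel":[-0.67,-0.56,0.01],"roll":0.93},{"travel":[-0.71,-0.51,0.01],"roll":0.93},{"travel":[-0.75,-0.46,0.01],"roll":0.93},{"travel":[-0.78,-0.40,0.01],"roll":0.93}
{"travel":[-0.81,-0.34,0.01],"roll":0.93},{"travel":[-0.83,-0.28,0.01],"roll":0.93},{"travel":[-0.85,-0.22,0.01],"roll":0.93},{"travel":[-0.87,-0.15,0.01],"roll":0.93},{"travel":[-0.87,-0.09,0.01],"roll":0.93}
{"travel":[-0.88,-0.02,0.01],"roll":0.93},{"travel":[-0.88,0.04,0.01],"roll":0.93},{"travel":[-0.87,0.11,0.01],"roll":0.93},{"travel":[-0.86,0.17,0.01],"roll":0.93},{"travel":[-0.85,0.24,0.01],"roll":0.93}
```

Run:
```python
from h import *
plan([.49,.36,.45],np.radians(35))
```

```text
from [0.2421 0.5761 0.4043] yawdeg 67.21 D [ 0.2479 -0.2161  0.0457] da -0.562 n 8
{"travel":[-0.78,-0.26,-0.11],"roll":0.88},{"travel":[-0.80,-0.20,-0.11],"roll":0.88},{"travel":[-0.81,-0.15,-0.11],"roll":0.88},{"travel":[-0.82,-0.09,-0.11],"roll":0.88},{"travel":[-0.82,-0.03,-0.11],"roll":0.88}
{"travel":[-0.82,0.03,-0.11],"roll":0.88},{"travel":[-0.82,0.08,-0.11],"roll":0.88},{"travel":[-0.81,0.14,-0.11],"roll":0.88},
```

```bash
python3 -m handwheel '[{"travel":[-0.78,-0.26,-0.11],"roll":0.88},{"travel":[-0.8,-0.2,-0.11],"roll":0.88},{"travel":[-0.81,-0.15,-0.11],"roll":0.88},{"travel":[-0.82,-0.09,-0.11],"roll":0.88},{"travel":[-0.82,-0.03,-0.11],"roll":0.88}]' 1
python3 -m handwheel '[{"travel":[-0.82,0.03,-0.11],"roll":0.88},{"travel":[-0.82,0.08,-0.11],"roll":0.88},{"travel":[-0.81,0.14,-0.11],"roll":0.88},{"travel":[0,0,0],"roll":0},{"travel":[0,0,0],"roll":0}]'
python3 - <<'E'
from h import *
save('wrist','w1'); plan([.52,-.06,.42],np.radians(3))
E
```

```text
clock: 0.65
tcp_pos: [0.3981, 0.4396, 0.4323]
tool_rot: [0.367, 0.93, -0.0, -0.0]
wrist_force: [0.2, 0.9, -0.0]
finger_gap: 0.0914
finger_force: 0.0
clock: 1.15
tcp_pos: [0.4905, 0.359, 0.4485]
tool_rot: [0.463, 0.886, -0.0, -0.0]
wrist_force: [-0.4, -0.1, 1.1]
finger_gap: 0.091
finger_force: 0.0
from [0.4898 0.3596 0.4484] yawdeg 34.94 D [ 0.0302 -0.4196 -0.0284] da -0.557 n 10
{"travel":[-0.72,-0.43,0.06],"roll":0.70},{"travel":[-0.75,-0.39,0.06],"roll":0.70},{"travel":[-0.77,-0.35,0.06],"roll":0.70},{"travel":[-0.78,-0.30,0.06],"roll":0.70},{"travel":[-0.80,-0.26,0.06],"roll":0.70}
{"travel":[-0.81,-0.22,0.06],"roll":0.70},{"travel":[-0.82,-0.17,0.06],"roll":0.70},{"travel":[-0.83,-0.12,0.06],"roll":0.70},{"travel":[-0.84,-0.08,0.06],"roll":0.70},{"travel":[-0.84,-0.03,0.06],"roll":0.70}
```

```bash
python3 -m handwheel '[{"travel":[-0.72,-0.43,0.06],"roll":0.7},{"travel":[-0.75,-0.39,0.06],"roll":0.7},{"travel":[-0.77,-0.35,0.06],"roll":0.7},{"travel":[-0.78,-0.3,0.06],"roll":0.7},{"travel":[-0.8,-0.26,0.06],"roll":0.7}]' |head -2
python3 -m handwheel '[{"travel":[-0.81,-0.22,0.06],"roll":0.7},{"travel":[-0.82,-0.17,0.06],"roll":0.7},{"travel":[-0.83,-0.12,0.06],"roll":0.7},{"travel":[-0.84,-0.08,0.06],"roll":0.7},{"travel":[-0.84,-0.03,0.06],"roll":0.7}]' |head -2
python3 -m handwheel '[{"travel":[0,0,0],"roll":0},{"travel":[0,0,0],"roll":0}]' |head -2
python3 - <<'E'
from h import *
c=save('wrist','w2')
print(proj(c,[.541,-.03,.067]),proj(c,[.51,-.27,.08]))
a=load('w1')
cv2.imwrite('pics/w12.png',cv2.resize(np.hstack([a[0],c[0]])[:,:,::-1],(800,300),interpolation=cv2.INTER_AREA))
E
```

```text
clock: 1.7
tcp_pos: [0.5044, 0.1495, 0.4335]
clock: 2.2
tcp_pos: [0.5194, -0.06, 0.4185]
clock: 2.4
tcp_pos: [0.5195, -0.0593, 0.4184]
[277.25632906 149.48507067] [236.11644813 359.79976039]
```

View pics/w12.png

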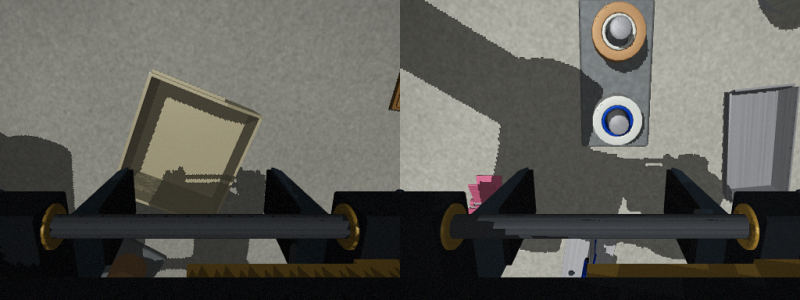

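The wrist views show the bin (left panel, about (195,140)) and the stand (right panel). The white roll with the blue core is at (617,120) and the tan one at (620,30). Now the precise fits from the wrist depth.

Run:
```python
from h import *
c=load('w2');X=cloud(c)
for nm,(u0,v0,u1,v1) in dict(white=(232,115,322,192),tan=(232,0,322,80)).items():
    Y=X[v0:v1,u0:u1].reshape(-1,3)
    for z0,z1 in((.062,.072),(.09,.1)):
        q=Y[(Y[:,2]>z0)&(Y[:,2]<z1)]
        r=cv2.minEnclosingCircle((q[:,:2]*1000).astype(np.float32)); 
        print(nm,len(q),np.median(q[:,2]).round(4),np.round(r[0],1),round(r[1],1))
# blue core pixels
hsv=cv2.cvtColor(c[0],cv2.COLOR_RGB2HSV);m=(hsv[...,0]>105)&(hsv[...,0]<130)&(hsv[...,1]>150);v,u=np.nonzero(m[115:192,232:322]);print('blue ring px',u.min()+232,u.max()+232,v.min()+115,v.max()+115)
# triangulate white spindle top: look in scene, side
a=load('s0');d=load('d0')
for P in([.541,-.03,.095],[.535,.072,.095]):print(proj(c,P),proj(a,P),proj(d,P))
b=load('w1');B=cloud(b)
Y=B[80:290,130:350].reshape(-1,3)
for z0,z1 in((.002,.007),(.06,.071),(.09,.1)):
    q=Y[(Y[:,2]>z0)&(Y[:,2]<z1)]
    r=cv2.minAreaRect((q[:,:2]*1000).astype(np.float32));print('bin',len(q),np.median(q[:,2]).round(4),np.round(r[0],1),np.round(r[1],1),round(r[2],2))
for n,cc in(('s',a),('d',d),('w1',b)):
    q=cloud(cc)[(np.abs(cloud(cc)[...,2])<.05)];
Z=cloud(b)[20:60,50:450,2];print('table z w1',np.nanmedian(Z))
```

```text
white 2404 0.0667 [542.2 -35.3] 32.0
white 558 0.0944 [542.1 -35.2] 12.3
tan 3142 0.0667 [536.6  68.4] 31.8
tan 741 0.0943 [536.6  68.4] 12.3
blue ring px 258 297 135 173
[279.14885397 154.2111098 ] [263.96158821 174.27396062] [248.77533979 194.81916455]
[280.68308546  30.11386699] [286.51870905 199.22308249] [230.35808989 179.01684638]
bin 13723 0.0038 [484.9 322.7] [275.4 246.2] 35.53
bin 1396 0.0678 [493.5 329.6] [154.7 167. ] 13.41
bin 1484 0.0945 [470.7 322.4] [115.7 170.8] 13.09
table z w1 -0.00028036537400633055
```

Run:
```python
from h import *
plan([.5422,-.0353,.30],np.radians(3.1))
```

```text
from [ 0.5195 -0.0586  0.4185] yawdeg 2.93 D [ 0.0227  0.0233 -0.1185] da 0.003 n 3
{"travel":[0.15,0.16,0.79],"roll":-0.01},{"travel":[0.15,0.16,0.79],"roll":-0.01},{"travel":[0.15,0.16,0.79],"roll":-0.01},
```

```bash
python3 -m handwheel '[{"travel":[0.15,0.16,0.79],"roll":0},{"travel":[0.15,0.16,0.79],"roll":0},{"travel":[0.15,0.16,0.79],"roll":0},{"travel":[0,0,0],"roll":0},{"travel":[0,0,0],"roll":0}]' 1
python3 - <<'E'
from h import *
plan([.5422,-.0353,.2295],np.radians(3.1))
E
```

```text
clock: 2.95
tcp_pos: [0.5425, -0.0347, 0.3007]
tool_rot: [0.688, 0.725, -0.0, -0.001]
wrist_force: [-0.3, -0.4, 0.4]
finger_gap: 0.0914
finger_force: 0.0
from [ 0.5425 -0.0347  0.3007] yawdeg 3.0 D [-0.0003 -0.0006 -0.0712] da 0.002 n 2
{"travel":[-0.01,-0.00,0.71],"roll":-0.01},{"travel":[-0.01,-0.00,0.71],"roll":-0.01},
```

```bash
python3 -m handwheel '[{"travel":[-0.01,0,0.4],"roll":0},{"travel":[0,0,0.4],"roll":0},{"travel":[0,0,0.4],"roll":0},{"travel":[0,0,0.22],"roll":0},{"travel":[0,0,0],"roll":0}]' 1
python3 -m handwheel '[{"travel":[0,0,0],"roll":0},{"travel":[0,0,0],"roll":0},{"travel":[0,0,0],"roll":0},{"travel":[0,0,0],"roll":0},{"travel":[0,0,0],"roll":0}]' -1 15
```

```text
clock: 3.45
tcp_pos: [0.5426, -0.0364, 0.2297]
tool_rot: [0.689, 0.725, 0.0, 0.0]
wrist_force: [-0.4, -0.0, 0.3]
finger_gap: 0.0909
finger_force: 0.0
clock: 3.95
tcp_pos: [0.5427, -0.0365, 0.2298]
tool_rot: [0.689, 0.724, 0.0, 0.0]
wrist_force: [-1.0, -0.6, 9.1]
finger_gap: 0.064
finger_force: 15.0
```

```bash
python3 -m handwheel '[{"travel":[0,0,-0.2],"roll":0},{"travel":[0,0,-0.3],"roll":0},{"travel":[0,0,-0.4],"roll":0},{"travel":[0,0,-0.4],"roll":0},{"travel":[0,0,-0.4],"roll":0}]'
python3 -m handwheel '[{"travel":[0,0,-0.4],"roll":0},{"travel":[0,0,-0.4],"roll":0},{"travel":[0,0,-0.2],"roll":0},{"travel":[0,0,0],"roll":0}]'
python3 - <<'E'
from h import *
c=save('wrist','w3');save('side','d3');
P=[.490,.326,.36]; plan(P,np.radians(13.2),.035)
E
```

```text
clock: 4.45
tcp_pos: [0.5425, -0.0364, 0.3156]
tool_rot: [0.689, 0.724, 0.0, 0.0]
wrist_force: [-0.1, -0.4, -2.3]
finger_gap: 0.064
finger_force: 15.0
clock: 4.85
tcp_pos: [0.5428, -0.0365, 0.3656]
tool_rot: [0.689, 0.724, 0.001, 0.001]
wrist_force: [-0.8, 0.1, -1.7]
finger_gap: 0.064
finger_force: 15.0
from [ 0.5424 -0.0364  0.3638] yawdeg 2.85 D [-0.0524  0.3624 -0.0038] da 0.181 n 11
{"travel":[0.66,-0.06,0.01],"roll":-0.21},{"travel":[0.66,-0.05,0.01],"roll":-0.21},{"travel":[0.66,-0.04,0.01],"roll":-0.21},{"travel":[0.67,-0.03,0.01],"roll":-0.21},{"travel":[0.67,-0.02,0.01],"roll":-0.21}
{"travel":[0.67,-0.01,0.01],"roll":-0.21},{"travel":[0.67,0.00,0.01],"roll":-0.21},{"travel":[0.67,0.01,0.01],"roll":-0.21},{"travel":[0.67,0.03,0.01],"roll":-0.21},{"travel":[0.66,0.04,0.01],"roll":-0.21}
{"travel":[0.66,0.05,0.01],"roll":-0.21},
```

```bash
python3 -m handwheel '[{"travel":[0.66,-0.06,0.01],"roll":-0.21},{"travel":[0.66,-0.05,0.01],"roll":-0.21},{"travel":[0.66,-0.04,0.01],"roll":-0.21},{"travel":[0.67,-0.03,0.01],"roll":-0.21},{"travel":[0.67,-0.02,0.01],"roll":-0.21}]' |head -2
python3 -m handwheel '[{"travel":[0.67,-0.01,0.01],"roll":-0.21},{"travel":[0.67,0,0.01],"roll":-0.21},{"travel":[0.67,0.01,0.01],"roll":-0.21},{"travel":[0.67,0.03,0.01],"roll":-0.21},{"travel":[0.66,0.04,0.01],"roll":-0.21}]' |head -2
python3 -m handwheel '[{"travel":[0.66,0.05,0.01],"roll":-0.21},{"travel":[0,0,0],"roll":0},{"travel":[0,0,0],"roll":0}]'
python3 - <<'E'
from h import *
c=save('wrist','w4');a=save('side','d4');s=save('scene','s4')
A=cv2.resize(a[0][60:220,120:320],(400,320));S=cv2.resize(s[0][150:340,280:480],(400,380))
print(proj(a,[.49,.327,.14]))
W=cv2.resize(c[0],(400,300))
o=np.zeros((600,800,3),np.uint8);o[:320,:400]=A;o[:380,400:]=S;o[320:600,:400]=W[:280]
cv2.imwrite('pics/c4.png',o[:,:,::-1])
plan([.488,.327,.25],np.radians(13.2),.035)
E
```

```text
clock: 5.45
tcp_pos: [0.5182, 0.1294, 0.3605]
clock: 5.95
tcp_pos: [0.4938, 0.2948, 0.3579]
clock: 6.25
tcp_pos: [0.4893, 0.3267, 0.3574]
tool_rot: [0.619, 0.785, -0.001, -0.0]
wrist_force: [0.3, 0.2, -1.8]
finger_gap: 0.0643
finger_force: 15.0
[182.44451001 135.43750886]
from [0.4898 0.3254 0.3582] yawdeg 13.39 D [-0.0018  0.0016 -0.1082] da -0.003 n 4
{"travel":[0.01,-0.01,0.54],"roll":0.01},{"travel":[0.01,-0.01,0.54],"roll":0.01},{"travel":[0.01,-0.01,0.54],"roll":0.01},{"travel":[0.01,-0.01,0.54],"roll":0.01},
```

View pics/c4.png

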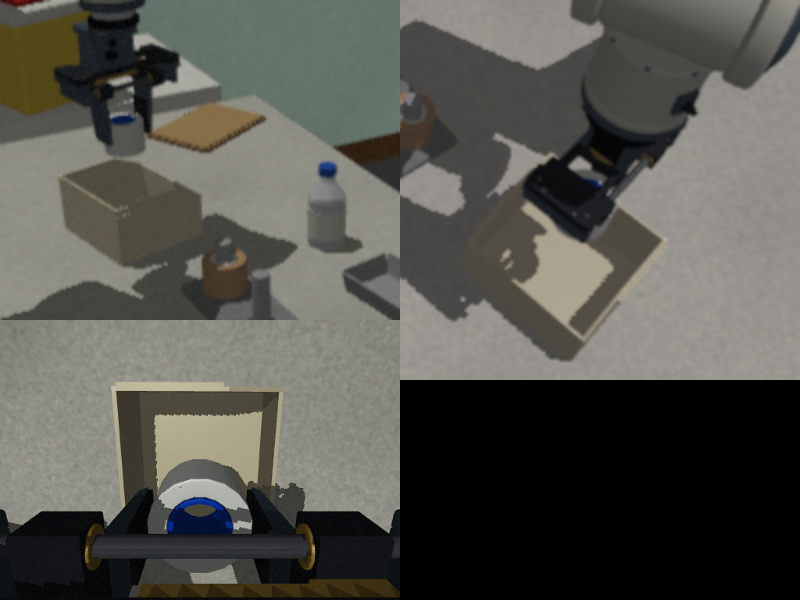

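The roll is held straight above the bin (side crop (122,130), wrist crop (200,510)). I'll lower it gently.

```bash
python3 -m handwheel '[{"travel":[0.01,-0.01,0.54],"roll":0},{"travel":[0.01,-0.01,0.54],"roll":0},{"travel":[0.01,-0.01,0.54],"roll":0},{"travel":[0.01,-0.01,0.54],"roll":0},{"travel":[0,0,0]}]' | head -5
python3 -m handwheel '[{"travel":[0,0,0.2],"roll":0},{"travel":[0,0,0.2],"roll":0},{"travel":[0,0,0.1],"roll":0},{"travel":[0,0,0.06],"roll":0},{"travel":[0,0,0],"roll":0}]' | head -5
python3 - <<'E'
from h import *
Y=cloud(load('w4'))[:,:].reshape(-1,3)
t=np.radians(13.3);ex=np.array([np.cos(t),np.sin(t)]);ey=np.array([-ex[1],ex[0]])
L=np.stack([(Y[:,:2]-[.492,.328])@ex,(Y[:,:2]-[.492,.328])@ey,Y[:,2]],1)*1000
m=(L[:,2]>66)&(L[:,2]<72)&(L[:,0]>60)&(L[:,0]<90)&(abs(L[:,1])<75)
q=L[m];print(m.sum(),np.polyfit(q[:,1],q[:,0],1),np.percentile(q[:,0],[2,50,98]),np.percentile(q[:,1],[0,100]),np.median(q[:,2]))
m=(L[:,2]>89)&(L[:,2]<98)&(L[:,1]>70)&(L[:,1]<95)&(L[:,0]<20)&(L[:,0]>-90);q=L[m]
print(m.sum(),np.polyfit(q[:,0],q[:,1],1),np.percentile(q[:,1],[2,50,98]),np.percentile(q[:,0],[0,100]))
E
```

```text
clock: 6.9
tcp_pos: [0.4897, 0.3262, 0.3302]
tool_rot: [0.62, 0.785, -0.0, -0.0]
wrist_force: [0.3, 0.9, 0.0]
finger_gap: 0.0636
834 [-2.32341581e-03  7.62628822e+01] [74.31648247 76.12523721 78.57006492] [-35.80794868  74.82082998] 69.52105659583027
1040 [4.10571813e-02 8.31381271e+01] [71.56913834 82.38174604 84.5603442 ] [-79.7036155   19.56995652]schema error: expected keys travel, roll
```

```bash
python3 -m handwheel '[{"travel":[0.02,-0.02,0.55],"roll":0},{"travel":[0,0,0.55],"roll":0},{"travel":[0,0,0.55],"roll":0},{"travel":[0,0,0.4],"roll":0},{"travel":[0,0,0],"roll":0}]' | head -5
python3 -m handwheel '[{"travel":[0,0,0.05],"roll":0},{"travel":[0,0,0.05],"roll":0},{"travel":[0,0,0],"roll":0}]' | head -5
```

```text
clock: 7.4
tcp_pos: [0.4879, 0.3267, 0.2262]
tool_rot: [0.619, 0.785, -0.002, -0.001]
wrist_force: [-0.4, -0.3, -1.4]
finger_gap: 0.0638
clock: 7.7
tcp_pos: [0.4888, 0.3271, 0.224]
tool_rot: [0.62, 0.785, 0.001, 0.0]
wrist_force: [-0.3, 1.0, -0.5]
finger_gap: 0.0641
```

```bash
python3 -m handwheel '[{"travel":[0,0,0.06],"roll":0},{"travel":[0,0,0],"roll":0}]' | sed -n '2p;4p'
python3 -m handwheel '[{"travel":[0,0,0.04],"roll":0},{"travel":[0,0,0],"roll":0}]' | sed -n '2p;4p'
python3 -m handwheel '[{"travel":[0,0,0.02],"roll":0},{"travel":[0,0,0],"roll":0}]' | sed -n '2p;4p'
```

```text
tcp_pos: [0.4885, 0.327, 0.2203]
wrist_force: [-0.0, 0.2, -0.7]
tcp_pos: [0.4885, 0.327, 0.2181]
wrist_force: [-0.2, 0.1, -1.1]
tcp_pos: [0.4885, 0.327, 0.2171]
wrist_force: [0.1, 0.5, -1.4]
```

```bash
python3 -m handwheel '[{"travel":[0,0,0.02],"roll":0},{"travel":[0,0,0],"roll":0}]' | sed -n '2p;4p'
python3 -m handwheel '[{"travel":[0,0,0.02],"roll":0},{"travel":[0,0,0],"roll":0}]' | sed -n '2p;4p'
```

```text
tcp_pos: [0.4885, 0.327, 0.2167]
wrist_force: [-2.7, 0.5, 9.6]
tcp_pos: [0.4885, 0.327, 0.2161]
wrist_force: [-4.0, -2.2, 17.2]
```

The roll is in firm contact with the floor, so I release and rise.

```bash
python3 -m handwheel '[{"travel":[0,0,-0.02],"roll":0},{"travel":[0,0,0],"roll":0},{"travel":[0,0,0],"roll":0},{"travel":[0,0,0],"roll":0}]' 0.75
python3 -m handwheel '[{"travel":[0,0,-0.3],"roll":0},{"travel":[0,0,-0.6],"roll":0},{"travel":[0,0,-0.9],"roll":0},{"travel":[0,0,-0.9],"roll":0},{"travel":[0,0,-0.9],"roll":0}]' | head -2
python3 - <<'E'
from h import *
plan([.505,-.33,.40],np.radians(-6))
E
```

```text
clock: 9.1
tcp_pos: [0.4885, 0.327, 0.2161]
tool_rot: [0.62, 0.785, -0.0, -0.0]
wrist_force: [-0.4, 1.6, -0.1]
finger_gap: 0.0799
finger_force: 0.0
clock: 9.6
tcp_pos: [0.4882, 0.3269, 0.3979]
from [0.4882 0.3269 0.3979] yawdeg 13.44 D [ 0.0168 -0.6569  0.0021] da -0.339 n 15
{"travel":[-0.86,-0.18,-0.00],"roll":0.28},{"travel":[-0.86,-0.16,-0.00],"roll":0.28},{"travel":[-0.86,-0.14,-0.00],"roll":0.28},{"travel":[-0.87,-0.12,-0.00],"roll":0.28},{"travel":[-0.87,-0.10,-0.00],"roll":0.28}
{"travel":[-0.87,-0.08,-0.00],"roll":0.28},{"travel":[-0.87,-0.06,-0.00],"roll":0.28},{"travel":[-0.87,-0.04,-0.00],"roll":0.28},{"travel":[-0.88,-0.02,-0.00],"roll":0.28},{"travel":[-0.88,-0.00,-0.00],"roll":0.28}
{"travel":[-0.88,0.02,-0.00],"roll":0.28},{"travel":[-0.88,0.03,-0.00],"roll":0.28},{"travel":[-0.87,0.05,-0.00],"roll":0.28},{"travel":[-0.87,0.07,-0.00],"roll":0.28},{"travel":[-0.87,0.09,-0.00],"roll":0.28}
```

```bash
python3 -m handwheel '[{"travel":[-0.86,-0.18,0],"roll":0.28},{"travel":[-0.86,-0.16,0],"roll":0.28},{"travel":[0,0,0],"roll":0}]' | head -2
python3 -c "
from h import *
save('wrist','w5')"
python3 -m handwheel '[{"travel":[-0.86,-0.14,0],"roll":0.28},{"travel":[-0.87,-0.12,0],"roll":0.28},{"travel":[-0.87,-0.1,0],"roll":0.28},{"travel":[-0.87,-0.08,0],"roll":0.28},{"travel":[-0.87,-0.06,0],"roll":0.28}]' | head -2
python3 -m handwheel '[{"travel":[-0.87,-0.04,0],"roll":0.28},{"travel":[-0.88,-0.02,0],"roll":0.28},{"travel":[-0.88,0,0],"roll":0.28},{"travel":[-0.88,0.02,0],"roll":0.28},{"travel":[-0.88,0.03,0],"roll":0.28}]' | head -2
python3 -m handwheel '[{"travel":[-0.87,0.05,0],"roll":0.28},{"travel":[-0.87,0.07,0],"roll":0.28},{"travel":[-0.87,0.09,0],"roll":0.28},{"travel":[0,0,0],"roll":0},{"travel":[0,0,0],"roll":0}]' | head -3
python3 - <<'E'
from h import *
c=save('wrist','w6');a=load('w5')
print(proj(c,[.51,-.27,.1]))
cv2.imwrite('pics/w56.png',cv2.resize(np.hstack([a[0],c[0]])[:,:,::-1],(800,300),interpolation=cv2.INTER_AREA))
E
```

```text
clock: 9.9
tcp_pos: [0.4908, 0.2358, 0.3965]
clock: 10.45
tcp_pos: [0.4977, 0.02, 0.3961]
clock: 10.95
tcp_pos: [0.5047, -0.1999, 0.3961]
clock: 11.45
tcp_pos: [0.5078, -0.3298, 0.3956]
tool_rot: [0.742, 0.67, 0.0, -0.0]
[248.68535293 121.09034929]
```

View pics/w56.png

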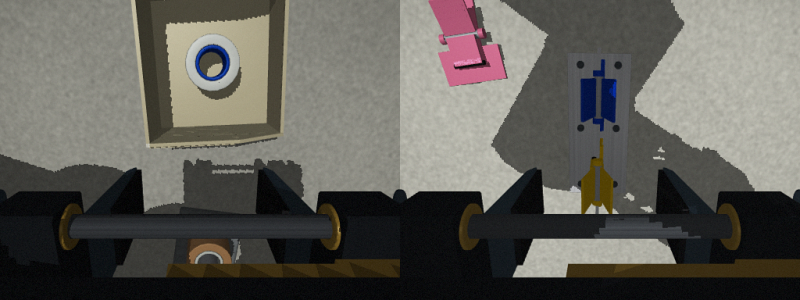

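The roll lies flat in the bin, at (212,62) in the left panel. The blue clip is upright on the rail at (599,97) in the right panel, with yellow at (598,180) and pink at (467,45). Now I fit the clip and the rail.

Run:
```python
from h import *
c=load('w6');X=cloud(c);H=cv2.cvtColor(c[0],cv2.COLOR_RGB2HSV)
m=(H[...,0]>=105)&(H[...,0]<=130)&(H[...,1]>120)&(X[...,2]>.03);m[:60]=0;m[200:]=0;m[:,:215]=0;m[:,300:]=0
P=X[m]*1000
print(len(P),np.nanpercentile(P,[1,50,99],axis=0).round(1))
t=P[P[:,2]>108];r=cv2.minAreaRect(t[:,:2].astype(np.float32));print('tabs',len(t),np.round(r[0],1),np.round(r[1],1),r[2],t[:,2].max())
# rail strip top
g=(abs(X[...,2]-.08)<.004)&~m;g[:50]=0;g[190:]=0;g[:,:215]=0;g[:,300:]=0
R=X[g]*1000;k=np.polyfit(R[:,1],R[:,0],1);print('rail',len(R),k,'yawdeg',np.degrees(np.arctan(-k[0])),np.polyval(k,-280))
print(np.percentile(R,[2,98],axis=0).round(1))
# base plate
b=(abs(X[...,2]-.006)<.002);b[:60]=0;b[240:]=0;b[:,:210]=0;b[:,300:]=0
q=X[b]*1000;q=q[(abs(q[:,0]-505)<60)];r=cv2.minAreaRect(q[:,:2].astype(np.float32));print('base',len(q),np.round(r[0],1),np.round(r[1],1),r[2])
d=load('w5');Y=cloud(d).reshape(-1,3);tt=np.radians(13.3);ex=np.array([np.cos(tt),np.sin(tt)]);ey=np.array([-ex[1],ex[0]])
L=np.stack([(Y[:,:2]-[.492,.328])@ex,(Y[:,:2]-[.492,.328])@ey,Y[:,2]],1)*1000
m=(L[:,2]>66)&(L[:,2]<72)&(L[:,0]>60)&(L[:,0]<90)&(abs(L[:,1])<70);q=L[m];print('rim',m.sum(),np.polyfit(q[:,1],q[:,0],1),np.percentile(q[:,0],[2,50,98]))
m=(L[:,2]>88)&(L[:,2]<98)&(abs(L[:,0]+30)<40)
for sg in(1,-1):
    q=L[m&(sg*L[:,1]>70)&(sg*L[:,1]<95)];print(len(q),np.percentile(q[:,1],[3,50,97]),np.polyfit(q[:,0],q[:,1],1))
```

```text
2352 [[ 497.2 -309.9   66.9]
 [ 514.6 -272.9  110.3]
 [ 530.4 -239.1  127.2]]
tabs 1267 [ 513.5 -274.4] [39.6 32.7] 84.22211456298828 128.22813854713948
rail 274 [1.17149537e-01 5.45788848e+02] yawdeg -6.681718432931449 512.9869776862815
[[ 505.7 -331.    78.4]
 [ 520.9 -224.7   81.2]]
base 8770 [ 508.5 -318.4] [191.1  85.1] 83.41653442382812
rim 942 [-2.27941594e-03  7.59907328e+01] [74.1014797  75.85019215 78.429257  ]Traceback (most recent call last):
  File "<stdin>", line 19, in <module>
    return _quantile_unchecked(
        a, q, axis, out, overwrite_input, method, keepdims, weights)
    return _ureduce(a,
                    func=_quantile_ureduce_func,
    ...<5 lines>...
                    overwrite_input=overwrite_input,
                    method=method)
    r = func(a, **kwargs)
    result = _quantile(arr,
                       quantiles=q,
    ...<2 lines>...
                       out=out,
                       weights=wgt)
    slices_having_nans = np.isnan(arr[-1, ...])
                                  ~~~^^^^^^^^^
IndexError: index -1 is out of bounds for axis 0 with size 0
```

Run:
```python
from h import *
plan([.5135,-.2744,.34],np.radians(-6.5))
```

```text
from [ 0.5078 -0.3289  0.3958] yawdeg -5.79 D [ 0.0057  0.0545 -0.0558] da -0.012 n 2
{"travel":[0.55,0.00,0.56],"roll":0.08},{"travel":[0.55,-0.00,0.56],"roll":0.08},
```

```bash
python3 -m handwheel '[{"travel":[0.55,0,0.56],"roll":0.08},{"travel":[0.55,0,0.56],"roll":0.08},{"travel":[0,0,0],"roll":0},{"travel":[0,0,0],"roll":0}]' 0.75
python3 - <<'E'
from h import *
plan([.5135,-.2744,.284],np.radians(-6.5),.02)
E
```

```text
clock: 11.9
tcp_pos: [0.5136, -0.2733, 0.3402]
tool_rot: [0.745, 0.667, -0.0, -0.0]
wrist_force: [0.6, -0.6, 1.1]
finger_gap: 0.0799
finger_force: 0.0
from [ 0.5136 -0.2733  0.3402] yawdeg -6.39 D [-0.0001 -0.0011 -0.0562] da -0.002 n 3
{"travel":[-0.01,0.00,0.37],"roll":0.01},{"travel":[-0.01,0.00,0.37],"roll":0.01},{"travel":[-0.01,0.00,0.37],"roll":0.01},
```

```bash
python3 -m handwheel '[{"travel":[-0.01,0,0.37],"roll":0},{"travel":[-0.01,0,0.37],"roll":0},{"travel":[0,0,0.38],"roll":0},{"travel":[0,0,0],"roll":0},{"travel":[0,0,0],"roll":0}]' | sed -n '2p;4p'
python3 -m handwheel '[{"travel":[0,0,0],"roll":0},{"travel":[0,0,0],"roll":0},{"travel":[0,0,0],"roll":0},{"travel":[0,0,0],"roll":0},{"travel":[0,0,0],"roll":0}]' -1 25
python3 -m handwheel '[{"travel":[0,0,0],"roll":0},{"travel":[0,0,0],"roll":0},{"travel":[0,0,0],"roll":0},{"travel":[0,0,0],"roll":0},{"travel":[0,0,0],"roll":0}]'
```

```text
tcp_pos: [0.5134, -0.2761, 0.2852]
wrist_force: [0.1, 0.6, 0.1]
clock: 12.9
tcp_pos: [0.5131, -0.2758, 0.2844]
tool_rot: [0.746, 0.666, 0.0, 0.0]
wrist_force: [0.2, 0.3, -0.5]
finger_gap: 0.0428
finger_force: 0.0
clock: 13.4
tcp_pos: [0.5126, -0.2759, 0.2851]
tool_rot: [0.746, 0.666, -0.0, -0.0]
wrist_force: [-9.2, -0.2, 20.0]
finger_gap: 0.0086
finger_force: 25.0
```

Run:
```python
from h import *
print(manip.finger_overhang)
a=save('side','d7');s=save('scene','s7');w=save('wrist','w7')
o=np.zeros((600,800,3),np.uint8)
o[:400,:400]=cv2.resize(a[0][190:300,230:340],(400,400),interpolation=cv2.INTER_CUBIC)
o[:400,400:]=cv2.resize(s[0][70:180,180:290],(400,400),interpolation=cv2.INTER_CUBIC)
o[400:,:266]=cv2.resize(w[0],(266,200),interpolation=cv2.INTER_AREA)
cv2.imwrite('pics/c7.png',o[:,:,::-1])
```

```text
0.1908
```

View pics/c7.png

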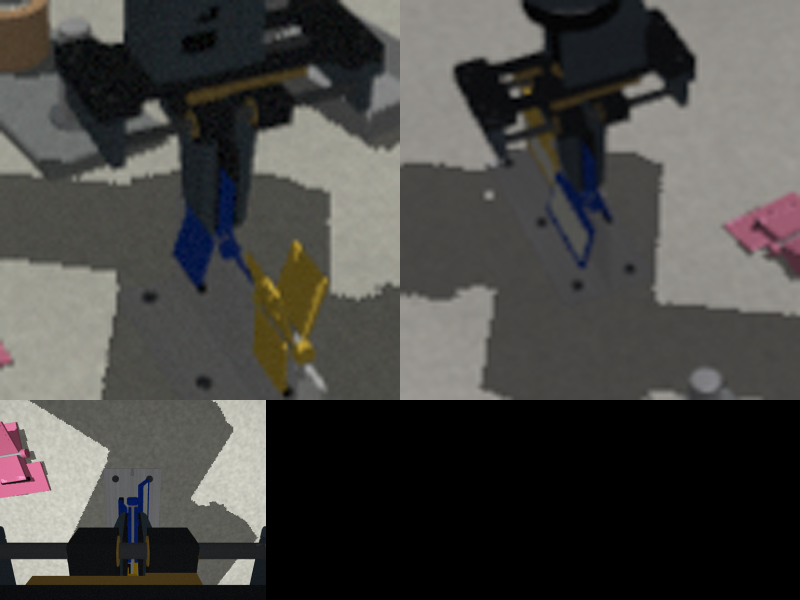

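The clip is squeezed fully open with its jaws clear of the strip. I lift it straight up.

```bash
python3 -m handwheel '[{"travel":[0,0,-0.1],"roll":0},{"travel":[0,0,-0.1],"roll":0},{"travel":[0,0,-0.2],"roll":0},{"travel":[0,0,-0.3],"roll":0},{"travel":[0,0,-0.4],"roll":0}]'
python3 -m handwheel '[{"travel":[0,0,-0.5],"roll":0},{"travel":[0,0,-0.7],"roll":0},{"travel":[0,0,-0.5],"roll":0},{"travel":[0,0,0],"roll":0},{"travel":[0,0,0],"roll":0}]'
python3 - <<'E'
from h import *
save('wrist','w8')
plan([.505,.12,.43],np.radians(5))
E
```

```text
clock: 14.05
tcp_pos: [0.513, -0.2756, 0.3397]
tool_rot: [0.746, 0.666, -0.0, -0.001]
wrist_force: [0.2, 0.0, -0.3]
finger_gap: 0.0089
finger_force: 25.0
clock: 14.55
tcp_pos: [0.513, -0.2757, 0.4248]
tool_rot: [0.746, 0.666, 0.0, 0.001]
wrist_force: [0.6, 0.1, -0.5]
finger_gap: 0.0088
finger_force: 25.0
from [ 0.5129 -0.2756  0.4239] yawdeg -6.54 D [-0.0079  0.3956  0.0061] da 0.201 n 9
{"travel":[0.87,-0.12,-0.01],"roll":-0.28},{"travel":[0.87,-0.10,-0.01],"roll":-0.28},{"travel":[0.88,-0.08,-0.01],"roll":-0.28},{"travel":[0.88,-0.06,-0.01],"roll":-0.28},{"travel":[0.88,-0.04,-0.01],"roll":-0.28}
{"travel":[0.88,-0.02,-0.01],"roll":-0.28},{"travel":[0.88,0.00,-0.01],"roll":-0.28},{"travel":[0.88,0.02,-0.01],"roll":-0.28},{"travel":[0.88,0.04,-0.01],"roll":-0.28},
```

```bash
python3 -m handwheel '[{"travel":[0.87,-0.12,-0.01],"roll":-0.28},{"travel":[0.87,-0.1,-0.01],"roll":-0.28},{"travel":[0.88,-0.08,-0.01],"roll":-0.28},{"travel":[0.88,-0.06,-0.01],"roll":-0.28},{"travel":[0.88,-0.04,-0.01],"roll":-0.28}]' | sed -n 2p
python3 -m handwheel '[{"travel":[0.88,-0.02,-0.01],"roll":-0.28},{"travel":[0.88,0,-0.01],"roll":-0.28},{"travel":[0.88,0.02,-0.01],"roll":-0.28},{"travel":[0.88,0.04,-0.01],"roll":-0.28},{"travel":[0,0,0],"roll":0}]' |sed -n 2p
python3 - <<'E'
from h import *
plan([.55,.23,.42],np.radians(13.4))
E
```

```text
tcp_pos: [0.5077, -0.0541, 0.4257]
tcp_pos: [0.504, 0.1244, 0.4277]
from [0.504  0.1244 0.4277] yawdeg 5.29 D [ 0.046   0.1056 -0.0077] da 0.141 n 3
{"travel":[0.67,0.37,0.05],"roll":-0.59},{"travel":[0.65,0.40,0.05],"roll":-0.59},{"travel":[0.63,0.43,0.05],"roll":-0.59},
```

```bash
python3 -m handwheel '[{"travel":[0.67,0.37,0.05],"roll":-0.59},{"travel":[0.65,0.4,0.05],"roll":-0.59},{"travel":[0.63,0.43,0.05],"roll":-0.59},{"travel":[0,0,0],"roll":0},{"travel":[0,0,0],"roll":0}]' |sed -n '2p;4,6p'
python3 - <<'E'
from h import *
w=save('wrist','w9');s=save('scene','s9');a=save('side','d9')
st=manip.sense();p=st['tcp_pos'];print(p,np.degrees(yawy(st)))
print(proj(w,[.5663,.3456,.07]),proj(a,p-[0,0,.2]),proj(s,p-[0,0,.2]))
o=np.zeros((600,800,3),np.uint8)
o[:300,:400]=cv2.resize(w[0],(400,300),interpolation=cv2.INTER_AREA)
for k,c in((0,a),(1,s)):
    u,v=proj(c,p-[0,0,.2]).astype(int);v0=max(v-37,0);u0=max(u-50,0)
    im=cv2.resize(c[0][v0:v0+75,u0:u0+100],(400,300),interpolation=cv2.INTER_CUBIC);print(u0,v0)
    o[300:,400*k:400*k+400]=im
cv2.imwrite('pics/c9.png',o[:,:,::-1])
Y=cloud(w).reshape(-1,3);tt=np.radians(13.4);ex=np.array([np.cos(tt),np.sin(tt)]);ey=np.array([-ex[1],ex[0]])
L=np.stack([(Y[:,:2]-[.492,.328])@ex,(Y[:,:2]-[.492,.328])@ey,Y[:,2]],1)*1000
f=(L[:,2]>64)&(L[:,2]<73)&(L[:,0]>66)&(L[:,0]<86)&(abs(L[:,1])<95);q=L[f];print('rim',f.sum(),np.percentile(q,[1,50,99],axis=0).round(1),np.polyfit(q[:,1],q[:,0],1))
i=(L[:,2]>2)&(L[:,2]<6)&(abs(L[:,0])<74)&(abs(L[:,1])<90);q=L[i];print('floor',np.percentile(q,[1,99],axis=0).round(1))
# clip label plate in side/scene clouds
for n,c in(('side',a),('scene',s)):
    X=cloud(c);H=cv2.cvtColor(c[0],cv2.COLOR_RGB2HSV)
    m=(H[...,0]>=105)&(H[...,0]<=130)&(H[...,1]>100)&(np.linalg.norm(X-(p-[0,0,.2]),axis=-1)<.09)
    D=(X[m]-p);Q=np.stack([D[:,:2]@ex,D[:,:2]@ey,D[:,2]],1)*1000;print(n,len(Q),np.percentile(Q,[1,50,99],axis=0).round(1))
E
```

```text
tcp_pos: [0.5511, 0.2251, 0.4199]
wrist_force: [0.3, -0.7, -1.0]
finger_gap: 0.0088
finger_force: 25.0
[0.55087738 0.22397407 0.42087052] 13.048638073892546
[301.29221728  54.8655991 ] [211.7543871  118.35291372] [323.22335984 217.49222535]
161 81
273 180
rim 776 [[ 71.7 -84.5  64.3]
 [ 76.  -15.6  69.7]
 [ 78.4  43.7  72.1]] [5.71332404e-03 7.60934110e+01]
floor [[-72.8 -80.4   2.2]
 [ 72.8  60.    5.6]]
side 294 [[ -18.5  -41.  -251.9]
 [  -1.8  -13.7 -216.5]
 [  17.1   20.6 -136.9]]
scene 202 [[  -2.6  -33.6 -256. ]
 [   9.8   22.2 -212.3]
 [  22.3   43.4 -157.3]]
```

View pics/c9.png

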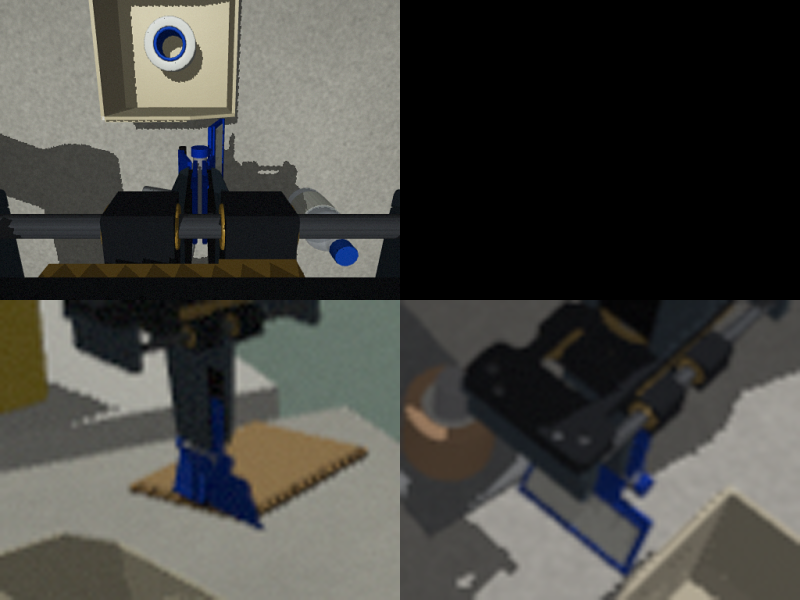

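The clip is held upright with its label plate on the +x (outer) side (wrist panel (220,140)), centred on the fingers. Next I go above the rim.

Run:
```python
from h import *
plan([.5664,.3447,.37],np.radians(13.25),.035)
```

```text
from [0.5509 0.224  0.4209] yawdeg 13.05 D [ 0.0155  0.1207 -0.0509] da 0.004 n 4
{"travel":[0.57,0.21,0.25],"roll":-0.01},{"travel":[0.57,0.21,0.25],"roll":-0.01},{"travel":[0.57,0.21,0.25],"roll":-0.01},{"travel":[0.57,0.21,0.25],"roll":-0.01},
```

```bash
python3 -m handwheel '[{"travel":[0.57,0.21,0.25],"roll":-0.01},{"travel":[0.57,0.21,0.25],"roll":-0.01},{"travel":[0.57,0.21,0.25],"roll":-0.01},{"travel":[0.57,0.21,0.25],"roll":-0.01},{"travel":[0,0,0],"roll":0}]' |sed -n '2p;4,6p'
python3 -m handwheel '[{"travel":[0,0,0],"roll":0},{"travel":[0,0,0],"roll":0}]' |sed -n '2p;4,6p'
python3 - <<'E'
from h import *
w=save('wrist','w10')
plan([.5664,.3447,.34],np.radians(13.25),.03)
Y=cloud(w).reshape(-1,3);p=manip.sense()['tcp_pos'];t=yawy(manip.sense());ex=np.array([np.cos(t),np.sin(t)]);ey=np.array([-ex[1],ex[0]])
L=np.stack([(Y[:,:2]-p[:2])@ex,(Y[:,:2]-p[:2])@ey,Y[:,2]],1)*1000
f=(L[:,2]>64)&(L[:,2]<73)&(abs(L[:,0])<12)&(L[:,1]>10);q=L[f];print('rim rel tool',f.sum(),np.percentile(q,[1,50,99],axis=0).round(1) if f.sum() else '',np.polyfit(q[:,1],q[:,0],1))
E
```

```text
tcp_pos: [0.5657, 0.3473, 0.3694]
wrist_force: [-0.4, -0.6, -0.6]
finger_gap: 0.0087
finger_force: 25.0
tcp_pos: [0.5661, 0.3444, 0.3717]
wrist_force: [-0.4, -0.3, 0.4]
finger_gap: 0.0087
finger_force: 25.0
from [0.5662 0.3444 0.3718] yawdeg 13.23 D [ 0.0002  0.0003 -0.0318] da 0.0 n 2
{"travel":[0.00,0.00,0.32],"roll":-0.00},{"travel":[0.00,0.00,0.32],"roll":-0.00},
rim rel tool 495 [[-5.7 10.9 68.2]
 [ 0.5 51.9 69.8]
 [ 2.3 85.7 72.8]] [-0.01631338  1.12518089]
```

```bash
python3 -m handwheel '[{"travel":[0,0,0.3],"roll":0},{"travel":[0,0,0.3],"roll":0},{"travel":[0,0,0.3],"roll":0},{"travel":[0,0,0.3],"roll":0},{"travel":[0,0,0],"roll":0}]' |sed -n '2p;4,6p'
python3 -m handwheel '[{"travel":[0,0,0.25],"roll":0},{"travel":[0,0,0.2],"roll":0},{"travel":[0,0,0.1],"roll":0},{"travel":[0,0,0],"roll":0}]' |sed -n '2p;4,6p'
```

```text
tcp_pos: [0.5658, 0.3444, 0.31]
wrist_force: [0.1, -0.1, -0.0]
finger_gap: 0.009
finger_force: 25.0
tcp_pos: [0.5659, 0.3454, 0.2829]
wrist_force: [-0.9, 1.0, 0.0]
finger_gap: 0.0089
finger_force: 25.0
```

```bash
python3 -m handwheel '[{"travel":[0,0,0.08],"roll":0},{"travel":[0,0,0],"roll":0}]' |sed -n '2p;4,6p'
```

```text
tcp_pos: [0.566, 0.3456, 0.2796]
wrist_force: [-0.1, 0.0, -1.1]
finger_gap: 0.0085
finger_force: 25.0
```

```bash
python3 -m handwheel '[{"travel":[0,0,0.05],"roll":0},{"travel":[0,0,0],"roll":0}]' |sed -n '2p;4p'
python3 -m handwheel '[{"travel":[0,0,0.03],"roll":0},{"travel":[0,0,0],"roll":0}]' |sed -n '2p;4p'
```

```text
tcp_pos: [0.566, 0.3456, 0.2771]
wrist_force: [-0.3, 0.4, -0.8]
tcp_pos: [0.566, 0.3455, 0.2756]
wrist_force: [0.5, 0.3, -1.1]
```

```bash
python3 -m handwheel '[{"travel":[0,0,0.02],"roll":0},{"travel":[0,0,0],"roll":0}]' |sed -n '2p;4p'
python3 -m handwheel '[{"travel":[0,0,0.02],"roll":0},{"travel":[0,0,0],"roll":0}]' |sed -n '2p;4p'
```

```text
tcp_pos: [0.5661, 0.3456, 0.2752]
wrist_force: [-2.4, -1.4, 5.5]
tcp_pos: [0.566, 0.3456, 0.2751]
wrist_force: [-6.0, -3.6, 19.5]
```

The barrel is seated on the rim at the expected height with about 20 N down. I release and retreat upward.

```bash
python3 -m handwheel '[{"travel":[0,0,0],"roll":0},{"travel":[0,0,0],"roll":0},{"travel":[0,0,0],"roll":0},{"travel":[0,0,0],"roll":0},{"travel":[0,0,0],"roll":0}]' 0.75 |sed -n '2p;4,6p'
python3 -m handwheel '[{"travel":[0,0,0],"roll":0},{"travel":[0,0,0],"roll":0},{"travel":[0,0,0],"roll":0},{"travel":[0,0,0],"roll":0}]' |sed -n '2p;4,6p'
python3 -m handwheel '[{"travel":[0,0,-0.2],"roll":0},{"travel":[0,0,-0.4],"roll":0},{"travel":[0,0,-0.7],"roll":0},{"travel":[0,0,-0.9],"roll":0},{"travel":[0,0,-0.8],"roll":0}]' |sed -n '2p;4p'
python3 -m handwheel '[{"travel":[-0.9,0,0],"roll":0},{"travel":[-0.9,0,0],"roll":0},{"travel":[-0.8,0,0],"roll":0},{"travel":[-0.4,0,0],"roll":0},{"travel":[0,0,0],"roll":0}]' |sed -n '2p;4p'
python3 - <<'E'
from h import *
w=save('wrist','w11');s=save('scene','s11');a=save('side','d11')
o=np.zeros((600,800,3),np.uint8)
o[:300,:400]=cv2.resize(w[0],(400,300),interpolation=cv2.INTER_AREA)
o[:300,400:]=cv2.resize(s[0],(400,300),interpolation=cv2.INTER_AREA)
o[300:,:400]=cv2.resize(s[0][225:330,300:440],(400,300),interpolation=cv2.INTER_CUBIC)
o[300:,400:]=cv2.resize(a[0][105:210,130:270],(400,300),interpolation=cv2.INTER_CUBIC)
cv2.imwrite('pics/c11.png',o[:,:,::-1])
t=np.radians(13.25);ex=np.array([np.cos(t),np.sin(t)]);ey=np.array([-ex[1],ex[0]])
for n,c in(('wrist',w),('side',a),('scene',s)):
    X=cloud(c);H=cv2.cvtColor(c[0],cv2.COLOR_RGB2HSV)
    m=(H[...,0]>=105)&(H[...,0]<=130)&(H[...,1]>100)&(np.linalg.norm(X-[.566,.346,.075],axis=-1)<.065)
    D=(X[m]-[.5661,.346,0]);Q=np.stack([D[:,:2]@ex,D[:,:2]@ey,D[:,2]],1)*1000;print(n,len(Q),np.percentile(Q,[1,50,99],axis=0).round(1))
    T=Q[Q[:,2]>100]
    if len(T)>20:r=cv2.minAreaRect(T[:,:2].astype(np.float32));print(' tabs',np.round(r[0],1),np.round(r[1],1),round(r[2],1),T[:,2].max())
E
```

```text
tcp_pos: [0.566, 0.3456, 0.2735]
wrist_force: [0.2, 0.3, -0.0]
finger_gap: 0.0459
finger_force: 0.0
tcp_pos: [0.566, 0.3456, 0.2737]
wrist_force: [0.6, -0.4, -0.3]
finger_gap: 0.0779
finger_force: 0.0
tcp_pos: [0.5658, 0.3455, 0.4265]
wrist_force: [1.4, 0.9, 0.0]
tcp_pos: [0.6011, 0.197, 0.4246]
wrist_force: [0.7, 0.5, -0.6]
wrist 1226 [[-60.9 -39.1  48.7]
 [  1.6 -12.8  94.7]
 [ 16.2   4.  118. ]]
 tabs [  0.1 -10.5] [32.3 18.4] 0.8 118.72401783855446
side 198 [[-19.7 -31.3  48.1]
 [ -8.4  -3.8  91. ]
 [ 13.9  23.9 117.3]]
 tabs [-2.5 -0.9] [45.6 36.3] 85.2 118.72768122620714
scene 446 [[-16.6 -34.4  20.6]
 [  1.2   4.6  87.6]
 [ 15.   41.5 117.9]]
 tabs [-0.7  3.9] [38.5 33.4] 89.3 118.84983236525414
```

View pics/c11.png

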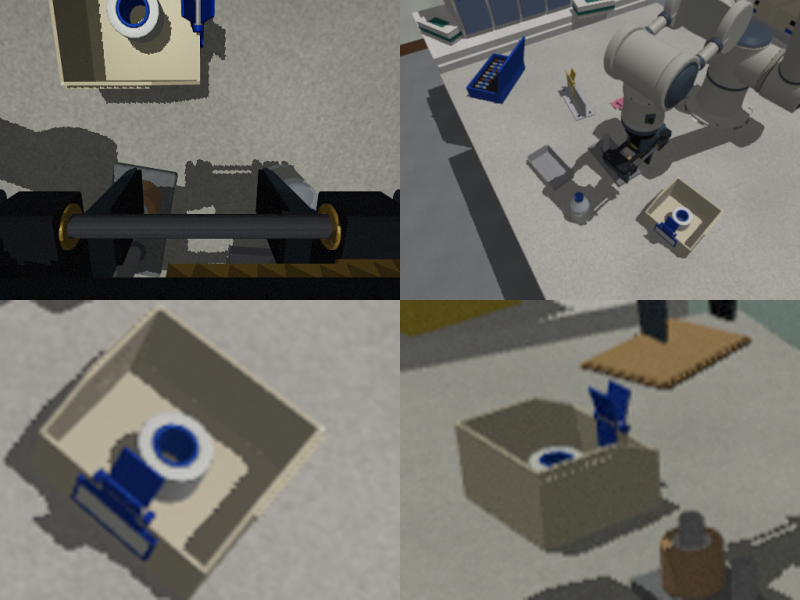

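The final view shows the clip fully home: its tab tops are 48 mm above the rim, as they were on the rail. It is central, square and label-out at crop (115,515). The roll lies flat in the bin at (175,445), and nothing else has moved.

```bash
python3 -c "
from plant import manip
print(manip.close_job())"
```

```text
the job is handed in; nothing more can be done
None
```

The job is handed in: the white roll with the blue core lies flat on the bin floor, and the blue clip is pushed fully down, level and label-out, within about 2 mm of the middle of the bin's low front wall.

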